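# Post a waffle pack into the dry box through its hanging flap

## Task

Put the clear-lidded waffle pack away in the dry box: with your fingertips, push it along the loading shelf and through the hanging amber flap, following it in until it tips over the crest behind the flap and slides down into the box, then take your fingers back out so that the flap falls shut on its own. Only push the pack, gently; do not pinch it or lift it. Leave the black waffle pack, the flux jar and the tweezers where they are.

Things in the scene. Friction and masses are not known exactly. Their poses are not given: they have to be found in the camera images.
- chute: the dry box with its loading shelf, fixed on the bench; origin at bench level under the closed flap, mid-lane. x points from the shelf in through the flap, y to the left seen that way, z up. White and grey sheet metal, clear walls and roof; 290 mm long (x = -130 to 158 mm). The shelf is slippery polished steel (friction about 0.15), its top 50 mm above the bench.
- shelf_edge (a point): middle of the near edge of the loading shelf, at its top. The shelf runs from here 130 mm to the mouth and is 130 mm wide. On it two black guide rails, 10 mm high, funnel the lane from 112 mm wide (12 mm in from this edge) to 68 mm (from 22 mm before the mouth on).
- mouth (a point): middle of the sill of the mouth, level with the top of the shelf, in the plane of the closed flap; axes as the dry box. Mouth 68 mm wide, 44 mm high. Inside, the level floor goes on to the crest.
- crest (a point): middle of the crest, 18 mm past the flap plane, level with the shelf. Behind it the floor falls at 38 degrees: a pack whose centre is pushed past the crest tips and slides down by itself, when its rear face is about level with the flap plane, so the fingertips behind it come to stand in the mouth, under the open flap.
- frame_top (a point): middle of the top edge of the grey mouth frame, 50 mm above the shelf; the frame spans 2 mm before to 8 mm behind the flap plane and 92 mm across. The clear roof behind it is 4 mm lower, with a dial (5 mm higher than the roof) 100 to 130 mm behind the flap. A finger held upright meets the frame; a tool leaning back 15 to 45 degrees, fingertips ahead, reaches in under it.
- landing (a point): middle of the polished landing at the foot of the chute inside the box, 6 mm above the bench; 70 mm long along the lane, 68 mm wide, rear wall behind it
- flap (a joint): amber flap 64 mm wide, 37 mm high, 3 to 4 mm thick, about 20 g, hung at its top edge 40 mm above the shelf with 3 mm free under it. 0 rad = hanging shut; grows as it is pushed in (away from the shelf), up to 1.4 rad; it cannot swing out. It falls shut on its own in less than a second, weak (under 0.3 N at its edge).
- pack_center (a point): centre of the waffle pack that is to be put away: black square tray with a clear (light) lid, 50 x 50 mm, 14 mm thick, about 80 g, loose on the loading shelf, a little askew; this point lies 7 mm above its underside, x and y along its edges, z up
- black_pack: bystander: all-black waffle pack 50 x 50 x 14 mm, loose on the bench just beyond the right side of the loading shelf (seen along the lane; the side away from the robot); origin at the centre of its underside
- flux_jar: bystander: orange jar with a black cap, 48 mm across, 50 mm high, loose on the bench beside the right side of the dry box (away from the robot); origin at the centre of its underside
- dark_tweezers: bystander: black tweezers 117 mm long, 17 mm wide, 9 mm high, loose on the bench beside the left side of the loading shelf (towards the robot), y along their length; origin at the centre of their underside
Not all that is in view belongs to the job. Of the things that look like the part that bears pack_center, the smaller one is meant.

How it is judged:
By the outcome, as a careful person would: the job done as asked, in the order asked, and still so for the second after the job is handed in, with the robot touching nothing.
It also fails if it takes over 40 s, if anything falls off the work surface, if the arm or the gripper's body presses on something with over 40 N, if the wrist force passes 120 N, or if a joint passes its speed limit or range.

## Robot

A 6-joint arm with a two-finger parallel gripper is mounted at the origin on the work surface; the furniture and walls round the work are solid. World frame = base frame: x ahead of the robot, y to its left, z up, the work surface at z = 0. Lengths are in mm, angles in rad, forces in N, time in s.
With the tool pointing down it reaches from about 275 to 825 mm from the base axis. Payload 4.9 kg.
Tool frame: the origin (TCP) lies at the very end of the fingers, on their centre line; the grasp point (between the pads) lies 19 mm behind it; z points along the fingers, y is the direction in which the jaws open and shut (so a half turn about z gives the same grasp; the last joint's range is limited). The gripper opens to 85 mm and grips with 20 to 120 N. Pads are 22 mm wide; open, the fingers measure 114 mm over their backs; the gripper's body (76 mm by 85 mm) begins 54 mm behind the grasp point. The pads swing forward as they close: fully open they stand 13 mm farther back than shut.
Start: joints at [1.148, 0.326, -0.193, 1.052, 0, 1.437], TCP at [156.635, 527.242, 231.281] pointing down, gripper open.
Joint ranges: [-2.65, 2.65], [-0.97, 1.79], [-1.3, 1.35], [-1.93, 2.1], [-1.47, 1.37], [-3.14, 3.14]. Speed limits (rad/s): [2.57, 2.57, 3.14, 3.14, 3.14, 3.14].

## Interface

Orientations are given as [roll, pitch, yaw] about the fixed x, y, z axes, in that order (R = Rz(yaw) Ry(pitch) Rx(roll)).
In Python, from bench import bot, solve_ik, imaging gives the robot as it stands. Calls block until the motion is done:
- bot.move_ptp(position, orientation): joint-space move of the TCP to a pose.
- bot.movel(position, rot=None, max_speed=150, threshold=None): straight line of the TCP; rot=None keeps the orientation; max_speed is the mean speed in mm/s. With threshold (N) it stops when the force on the tool has changed by that much, and returns True; else False.
- bot.move_j(angles): joint-space move.
- bot.grip(opening, effort=None): opening from 0.0 (shut) to 1.0 (fully open); effort is the grip in N (None keeps the last); returns when the fingers have stopped.
- bot.dwell(seconds).
- solve_ik(position, orientation): joint angles nearest the present ones, or None.
- bot.get_state(): the state.
- imaging.capture(name): name is "side" or "top"; returns the picture (480x640x3 uint8, blue, green, red); there is no depth.
- imaging.camera_model(name): a dict with "K" (3x3 intrinsics, pixels), "position" and "rotation" of the camera in the world. Camera axes: x right, y up, looking along -z (the intrinsics and any distortion apply to the point x, -y, -z); pixel columns grow to the right and rows downward; lengths in mm; the calibration is good to about 2 mm. A picture is of the moment at which its call begins. camera_model takes no time and is no camera call.
A pose or a line that the arm cannot do raises bot.IKError and nothing moves.
- bot.sign_off(): hands the job in, once; it reports no verdict.
The state is a dict: "t": time; "qpos": joint angles; "joint_velocities": joint speeds; "effort": joint torques, N m; "tcp_pos": TCP position; "orientation": TCP orientation; "contact_force": force on the tool from outside, world axes, zero at the start; "wrist_torque": the same for the moment, N m; "opening": opening from 0.0 (shut) to 1.0 (fully open).
Only numpy, scipy, OpenCV 4.12 (cv2) and the standard library are available. Lean on these libraries where they do the work, as an engineer would, in place of code of your own. Each camera call takes 0.05 s, during which the arm holds its last target.

## Working session

There is one attempt and no reset: what is moved stays moved. The work goes in short steps, each a Python script; the robot and the scene stay as the last script left them, time stands still between calls to the robot, and variables do not carry over. Pictures are saved under pics/ and viewed, and the job is handed in when it is done.

```bash
ls; mkdir -p pics; python3 - <<'E'
from bench import bot, solve_ik, imaging
import cv2,numpy as np
for n in("side","top"):
    cv2.imwrite(f"pics/{n}0.png",imaging.capture(n)); m=imaging.camera_model(n); print(n,m)
s=bot.get_state();print(s)
E
```

```text
pics
side {'K': array([[623.31904618,   0.        , 318.35072521],
       [  0.        , 623.31904618, 237.89499948],
       [  0.        ,   0.        ,   1.        ]]), 'position': array([271.68543072, 628.62377894, 649.70108938]), 'rotation': array([ 9.53150309e-01,  2.04599539e-03, -2.78585990e+00])}
top {'K': array([[451.47524603,   0.        , 316.83696186],
       [  0.        , 451.47524603, 243.15594139],
       [  0.        ,   0.        ,   1.        ]]), 'position': array([ 508.02559909, -134.18144649,  921.79236833]), 'rotation': array([ 0.08130465,  0.0097273 , -1.57545828])}
{'t': 0.1, 'qpos': array([ 1.14776817e+00,  3.26906222e-01, -1.93491076e-01,  1.05200870e+00,
       -1.50782499e-05,  1.43663079e+00]), 'joint_velocities': array([-3.56667742e-04, -1.14585557e-03,  1.53418523e-03,  2.34064129e-03,
       -1.31645986e-03,  9.48074660e-05]), 'effort': array([ 1.31793640e-03, -4.44238508e+01,  2.63037837e+01,  7.89333688e-03,
       -9.06614355e-05,  6.94920089e-06]), 'tcp_pos': array([156.42920593, 526.73078615, 230.55756183]), 'orientation': array([-3.13999543e+00, -2.00372686e-04,  2.85272989e+00]), 'contact_force': array([0.51913129, 0.21386343, 0.17174523]), 'wrist_torque': array([ 0.00936275,  0.04875949, -0.03114465]), 'opening': 1.000622496832982}
```

View pics/side0.png

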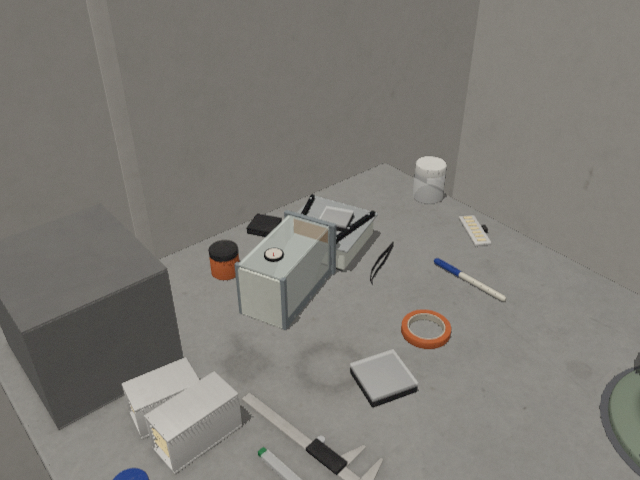

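View pics/top0.png

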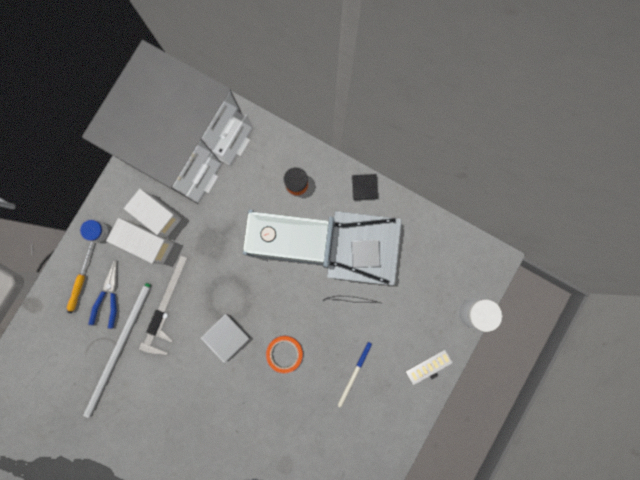

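The top view has the chute's lane running right to left, with the shelf around px (365,250), the box around (287,238), and the target pack around (366,254). The larger grey-lidded pack at (225,338) is the decoy. I'll zoom in.

```bash
cat > h.py <<'E'
import numpy as np,cv2
from scipy.spatial.transform import Rotation as Ro
from bench import bot, solve_ik, imaging
def cam(n):
    m=imaging.camera_model(n);return m["K"],np.array(m["position"]),Ro.from_euler("xyz",m["rotation"]).as_matrix()
def ray(n,p):
    K,c,R=cam(n);d=np.linalg.inv(K)@[p[0],p[1],1];d=R@(d*[1,-1,-1]);return c,d/np.linalg.norm(d)
def onz(n,p,z):
    c,d=ray(n,p);return c+d*(z-c[2])/d[2]
def proj(n,P):
    K,c,R=cam(n);q=R.T@(np.array(P)-c);q=K@(q*[1,-1,-1]);return q[:2]/q[2]
E
python3 - <<'E'
from h import *
t=cv2.imread("pics/top0.png");s=cv2.imread("pics/side0.png")
cv2.imwrite("pics/t1.png",cv2.resize(t[200:300,235:415],None,fx=4.4,fy=4.4,interpolation=cv2.INTER_CUBIC))
cv2.imwrite("pics/s1.png",cv2.resize(s[185:335,225:395],None,fx=4,fy=4,interpolation=cv2.INTER_CUBIC))
E
```

```text
(no output)
```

View pics/t1.png

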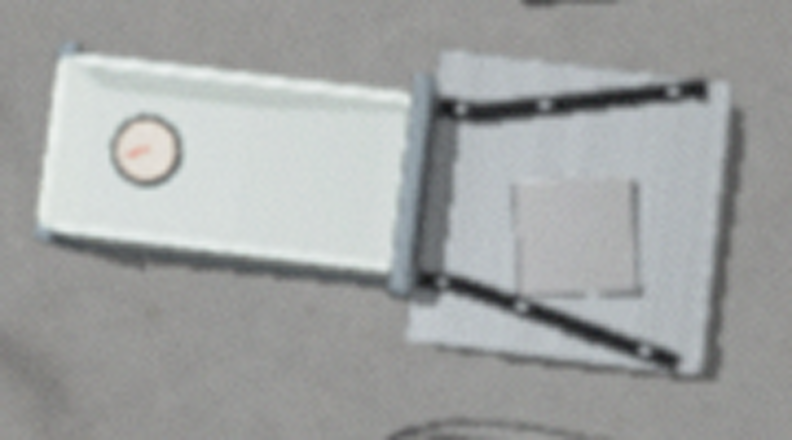

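View pics/s1.png

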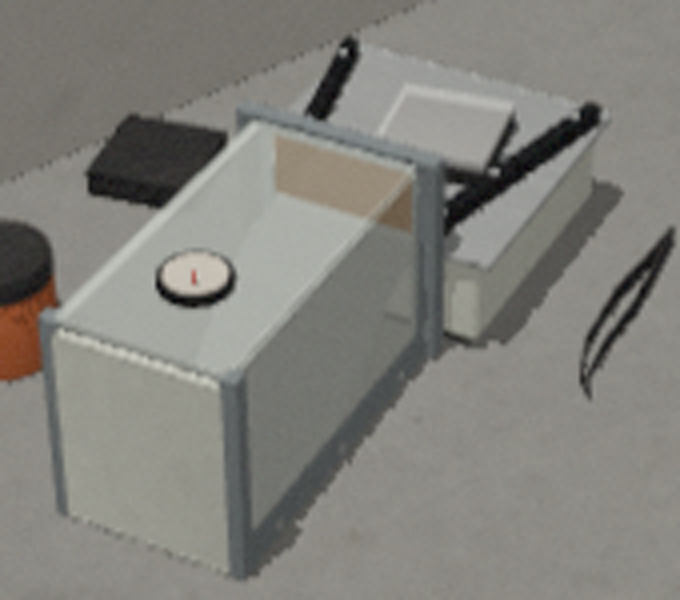

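Zoomed views: in the top crop, the shelf corners are at (728,82), (698,376), (443,52) and (408,342), the frame bar runs (425,75)-(402,292), and the pack's lid corners are at (513,183), (636,180), (642,296) and (520,297). Next I'll convert these to positions.

```bash
python3 - <<'E'
from h import *
f=lambda p:(235+p[0]/4.4-.4,200+p[1]/4.4-.4)
g=lambda z,*ps:np.array([onz("top",f(p),z) for p in ps])
S=g(50,(728,82),(698,376),(408,342),(443,52))
print("shelf",S.round(1),[np.linalg.norm(S[i]-S[(i+1)%4]).round(1) for i in range(4)])
F=g(100,(425,72),(402,294));print("frame",F.round(1),F.mean(0).round(1),np.linalg.norm(F[0]-F[1]))
P=g(64,(513,183),(636,180),(642,296),(520,297))
print("pack",P.round(1),P.mean(0).round(1),[np.linalg.norm(P[i]-P[(i+1)%4]).round(1) for i in range(4)])
ed=(S[0]+S[1])/2; mo=(S[2]+S[3])/2
print("edge",ed,"mouth",mo)
d=mo-ed;print("yaw by lane",np.arctan2(d[1],d[0]))
w=S[1]-S[0]
print([np.arctan2(v[1],v[0]) for v in (S[2]-S[1],S[3]-S[0],-np.array([S[0]-S[1]])[0],S[2]-S[3],F[1]-F[0],)])
print("pack ang",[np.arctan2(*(P[b]-P[a])[[1,0]]).round(3) for a,b in((1,0),(2,3),(0,3),(1,2))])
E
```

```text
shelf [[ 626.8 -287.9   50. ]
 [ 497.6 -272.3   50. ]
 [ 513.  -145.9   50. ]
 [ 640.9 -162.3   50. ]] [np.float64(130.1), np.float64(127.3), np.float64(129.0), np.float64(126.5)]
frame [[ 624.9 -153.1  100. ]
 [ 532.5 -142.9  100. ]] [ 578.7 -148.   100. ] 93.00088537528069
pack [[ 581.4 -191.6   64. ]
 [ 582.4 -244.9   64. ]
 [ 532.2 -246.7   64. ]
 [ 532.  -194.1   64. ]] [ 557.  -219.3   64. ] [np.float64(53.2), np.float64(50.2), np.float64(52.5), np.float64(49.4)]
edge [ 562.19886915 -280.13204498   50.        ] mouth [ 576.96303345 -154.08570489   50.        ]
yaw by lane 1.454194822807007
[np.float64(1.4496524674468676), np.float64(1.4587684006197656), np.float64(3.021417225199505), np.float64(3.0146450140904566), np.float64(3.0319933952968188)]
pack ang [np.float64(1.59), np.float64(1.574), np.float64(-3.091), np.float64(-3.106)]
```

Measured sizes match the spec: the shelf comes out at about 130x127 mm and the frame at 93 mm. Projecting 130 mm from the shelf edge gives a mouth at (577.6,-151), and the frame centre agrees. In the lane frame the pack sits at about (-70,+12), turned +0.13 rad. Next I'll cross-check with the side view and check IK.

```bash
cat >> h.py <<'E'
YAW=1.452; M=np.array([577.6,-151.,50.]); u=np.array([np.cos(YAW),np.sin(YAW),0]); l=np.array([-u[1],u[0],0]); k=np.array([0,0,1.])
def W(x,y,z): return M+u*x+l*y+k*z     # lane coordinates, z above shelf
def lane(p): d=np.array(p)-M; return np.array([d@u,d@l,d[2]])
def ori(th=25,sgn=1):
    t=np.radians(th); z=np.sin(t)*u-np.cos(t)*k; y=sgn*l; x=np.cross(y,z)
    return Ro.from_matrix(np.c_[x,y,z]).as_euler("xyz")
E
python3 - <<'E'
from h import *
s=cv2.imread("pics/side0.png")[185:335,225:395]
s=cv2.resize(s,None,fx=4,fy=4,interpolation=cv2.INTER_CUBIC)
pts=[(-130,65,0),(-130,-65,0),(0,65,0),(-2,46,50),(-2,-46,50),(158,40,-50)]
R=Ro.from_euler('z',.13).as_matrix()
for a,b in((1,1),(1,-1),(-1,1),(-1,-1)): q=R@[25*a,25*b,0]; pts.append((-70.3+q[0],12.4+q[1],14))
for p in pts:
    q=(proj("side",W(*p))-[225,185])*4+1.5; cv2.circle(s,tuple(int(v) for v in q),4,(0,0,255),-1)
cv2.imwrite("pics/s2.png",s)
for sg in(1,-1):
  for x,z in((-118,120),(-118,5),(-50,6),(0,6)):
    print(sg,x,z,np.round(solve_ik(W(x,8,z),ori(25,sg)),2) if solve_ik(W(x,8,z),ori(25,sg)) is not None else None)
E
```

```text
1 -118 120 [-0.74  0.67  0.13  1.29  0.35 -2.24]
1 -118 5 [-0.74  0.78  0.01  1.07  0.35 -2.24]
1 -50 6 [-0.65  0.72 -0.1   0.98  0.37 -2.15]
1 0 6 [-0.58  0.69 -0.17  0.92  0.39 -2.08]
-1 -118 120 [-0.74  0.67  0.13  1.29  0.35  0.9 ]
-1 -118 5 [-0.74  0.78  0.01  1.07  0.35  0.9 ]
-1 -50 6 [-0.65  0.72 -0.1   0.98  0.37  0.99]
-1 0 6 [-0.58  0.69 -0.17  0.92  0.39  1.07]
```

View pics/s2.png

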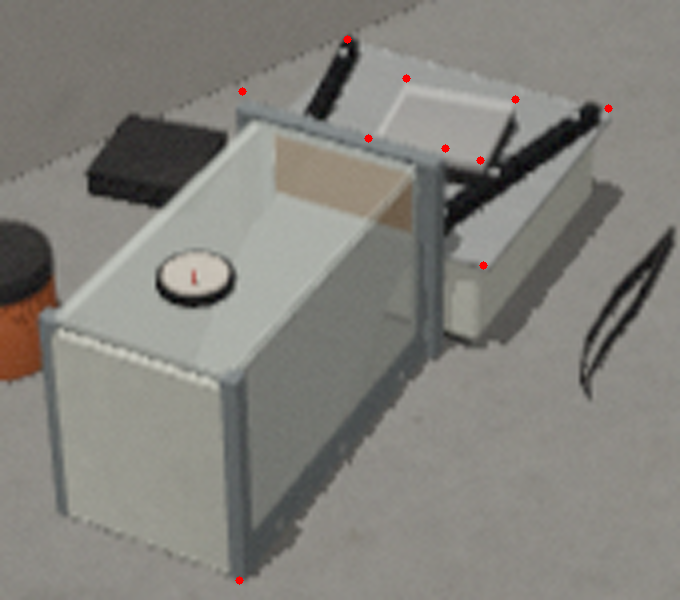

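The box foot matches. Raised points project 2–4 px high in the side view, which is close to the stated calibration error, so I'll settle z by touching down on the shelf. I'll raise, swing over and approach behind the pack.

```bash
python3 - <<'E'
from h import *
s=bot.get_state(); p=s["tcp_pos"]
bot.movel([p[0],p[1],330],max_speed=200)
bot.grip(0.2,20)
bot.move_ptp(W(-118,10,150),ori(25,-1))
bot.movel(W(-118,10,40),max_speed=80)
s=bot.get_state();print(s["t"],lane(s["tcp_pos"]),s["opening"],s["contact_force"])
for n in("side","top"): cv2.imwrite(f"pics/{n}1.png",imaging.capture(n))
a=cv2.resize(cv2.imread("pics/side1.png")[120:290,220:420],None,fx=3,fy=3)
cv2.imwrite("pics/s3.png",a)
a=cv2.resize(cv2.imread("pics/top1.png")[190:310,290:450],None,fx=4.5,fy=4.5);cv2.imwrite("pics/t3.png",a)
print((proj("side",s["tcp_pos"])-[220,120])*3,(proj("top",s["tcp_pos"])-[290,190])*4.5)
E
```

```text
6.0917 [-118.2254485     9.64121321   40.58217172] 0.2016334229017405 [-0.07465463  0.21770786  0.08411748]
[378.37400608 203.30314454] [465.34889572 290.40914461]
```

View pics/s3.png

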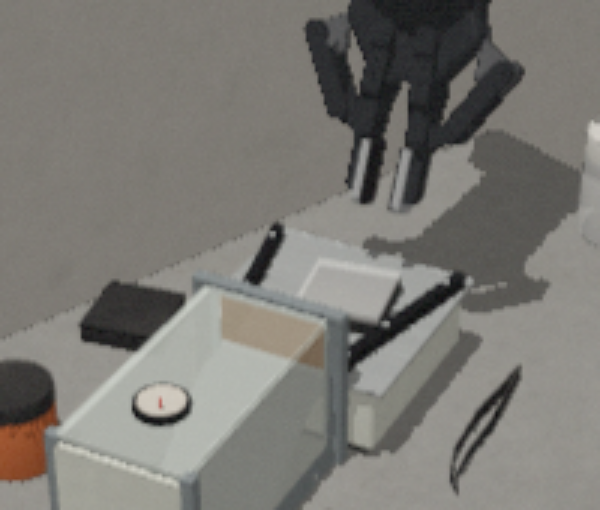

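View pics/t3.png

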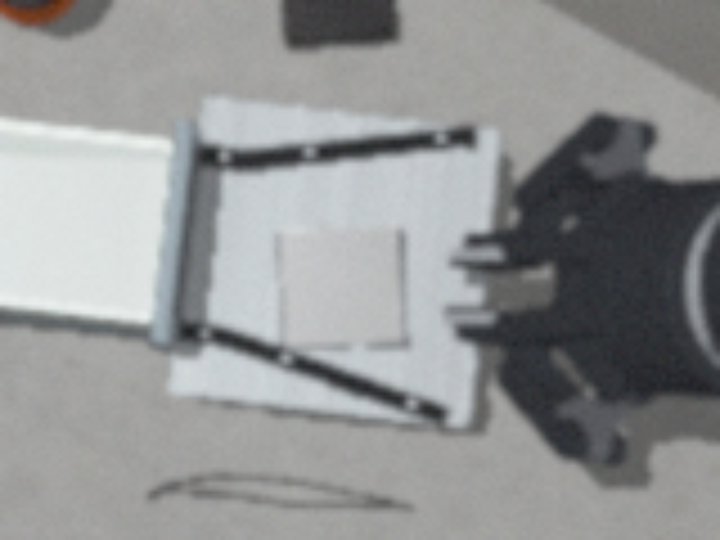

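The fingers sit symmetrically behind the pack, tips near (451,286) in the top crop. TCP projects to (465,290), which is consistent. Now the gentle touchdown.

```bash
python3 - <<'E'
from h import *
bot.movel(W(-118,10,14),max_speed=60)
r=bot.movel(W(-118,10,-8),max_speed=12,threshold=2.0)
s=bot.get_state();print(r,s["t"],lane(s["tcp_pos"]),s["contact_force"])
p=lane(s["tcp_pos"])
bot.movel(W(-118,10,p[2]+2),max_speed=30)
s=bot.get_state();print(s["t"],lane(s["tcp_pos"]),s["contact_force"])
for n in("side","top"): cv2.imwrite(f"pics/{n}2.png",imaging.capture(n))
a=cv2.resize(cv2.imread("pics/side2.png")[120:290,220:420],None,fx=3,fy=3)
b=cv2.resize(cv2.imread("pics/top2.png")[200:300,320:420],None,fx=5.1,fy=5.1)
cv2.imwrite("pics/s4.png",a);cv2.imwrite("pics/t4.png",b)
E
```

```text
True 7.7667 [-117.95047119   10.02836851    3.44811449] [ 8.78281298e-04 -3.22259875e-01  3.97752148e+00]
8.0167 [-117.98185472   10.0182743     5.35575214] [-0.17327045  0.11551041 -0.36082752]
```

View pics/s4.png

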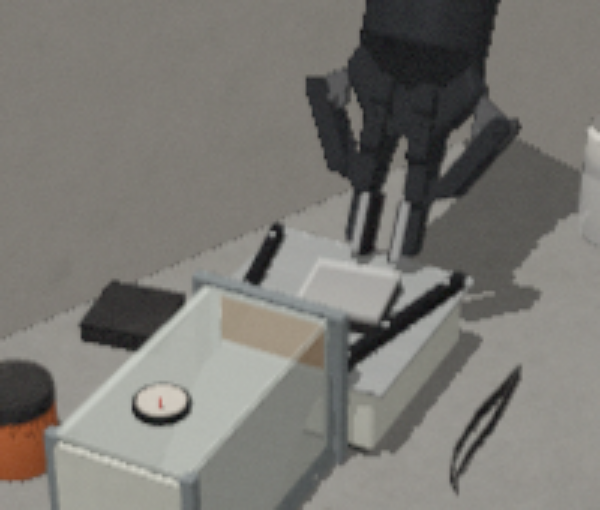

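View pics/t4.png

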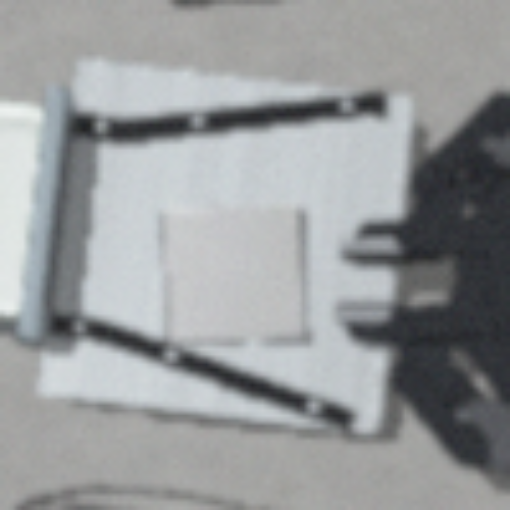

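Shelf touch came at TCP z +3.4, where I expected about +4.6, so height agrees to within about 1 mm. I'm now 2 mm clear of the shelf. Next I push slowly, with a force stop, up to just before the flap.

```bash
python3 - <<'E'
from h import *
z=5.6
print(bot.movel(W(-95,10,z),max_speed=30,threshold=5))
print(bot.movel(W(-62,4,z),max_speed=30,threshold=5))
s=bot.get_state();print(s["t"],lane(s["tcp_pos"]),s["contact_force"])
b=cv2.resize(imaging.capture("top")[200:300,300:420],None,fx=5,fy=5)
cv2.imwrite("pics/t5.png",b)
E
```

```text
False
False
10.3 [-62.17197516   3.98123762   5.6263621 ] [ 0.00180284  0.27934609 -0.58615861]
```

View pics/t5.png

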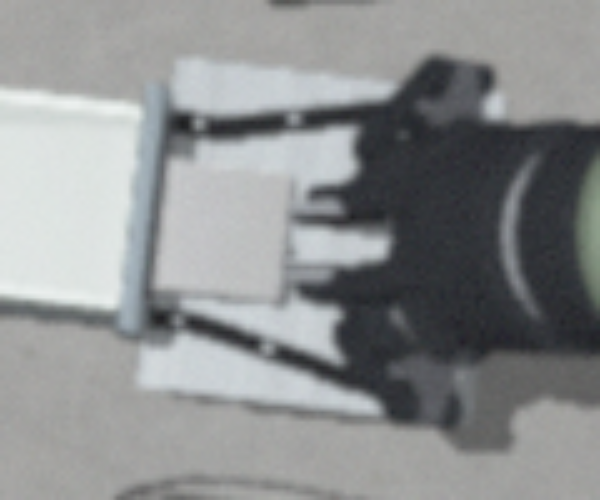

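The pack is now square to the lane, from (160,165) to (293,300) in the crop. Its front is at the frame, both fingertips are flush behind it, and it's centred between the rails. I'll push on through the flap.

```bash
python3 - <<'E'
from h import *
z=5.6
print(bot.movel(W(-25,1,z),max_speed=30,threshold=6))
s=bot.get_state();print(s["t"],lane(s["tcp_pos"]),s["contact_force"])
print(bot.movel(W(-12,1,z),max_speed=25,threshold=6))
s=bot.get_state();print(s["t"],lane(s["tcp_pos"]),s["contact_force"])
a=cv2.resize(imaging.capture("side")[150:340,220:400],None,fx=3,fy=3)
b=cv2.resize(imaging.capture("top")[200:300,230:420],None,fx=4,fy=4)
cv2.imwrite("pics/s6.png",a);cv2.imwrite("pics/t6.png",b)
E
```

```text
False
11.7333 [-25.14629569   0.96449847   5.62095644] [ 1.01289222  0.07363162 -0.06936833]
False
12.4 [-11.83701456   1.01382324   5.60580171] [-0.37755463 -0.62774406 -0.38938923]
```

View pics/s6.png

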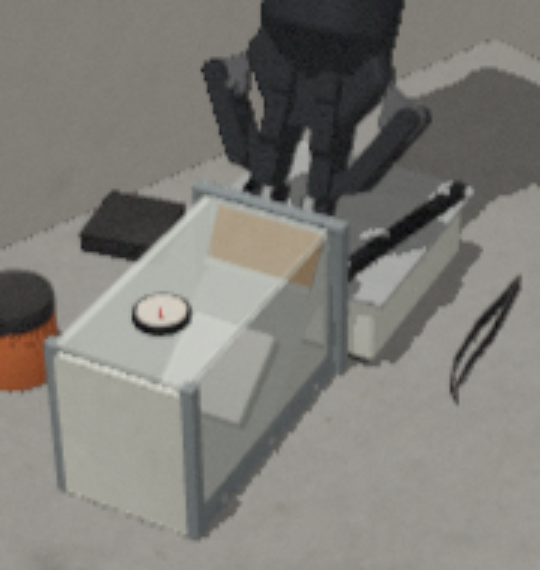

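View pics/t6.png

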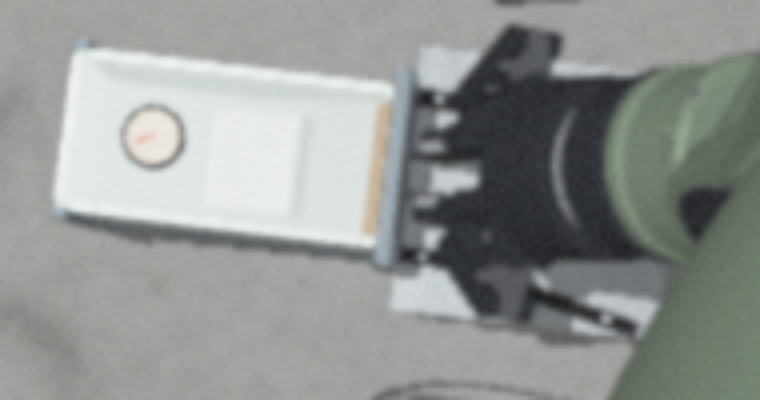

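The pack has gone through and over the crest. It shows tilted on the slope inside the box, around (235,370) in the side crop. I'll let it settle and look again.

```bash
python3 - <<'E'
from h import *
bot.dwell(0.6)
a=cv2.resize(imaging.capture("side")[150:340,220:400],None,fx=3,fy=3)
cv2.imwrite("pics/s7.png",a)
b=cv2.resize(imaging.capture("top")[200:300,230:420],None,fx=4,fy=4)
cv2.imwrite("pics/t7.png",b)
E
```

```text
(no output)
```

View pics/s7.png

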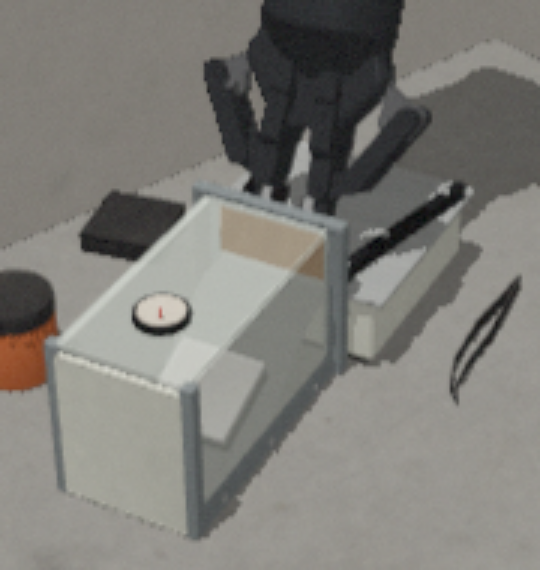

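View pics/t7.png

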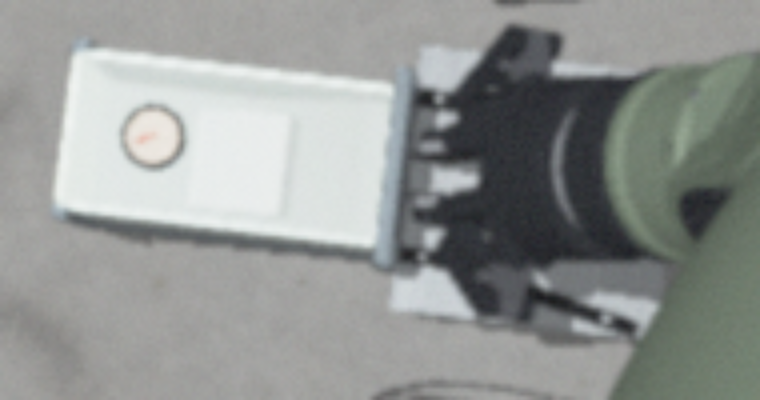

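The flap is already shut, since the fingertips are just at the flap plane, and the pack lies low in the box. I'll check that it is at rest flat on the landing.

```bash
python3 - <<'E'
from h import *
f=lambda p:(230+p[0]/4-.4,200+p[1]/4-.4)
C=[onz("top",f(p),20) for p in((202,104),(294,114),(282,216),(190,207))]
print(np.round([lane(c) for c in C],1),lane(np.mean(C,0)))
i=imaging.capture("top"); cv2.imwrite("pics/topc.png",i)
b=cv2.resize(i[205:265,245:335],None,fx=8,fy=8,interpolation=cv2.INTER_CUBIC)
b=cv2.convertScaleAbs(b,alpha=2.2,beta=-290);cv2.imwrite("pics/t8.png",b)
E
```

```text
[[103.  -27.8 -30. ]
 [ 56.4 -28.  -30. ]
 [ 56.4  23.7 -30. ]
 [102.7  24.4 -30. ]] [ 79.65840196  -1.90935441 -30.        ]
```

View pics/t8.png

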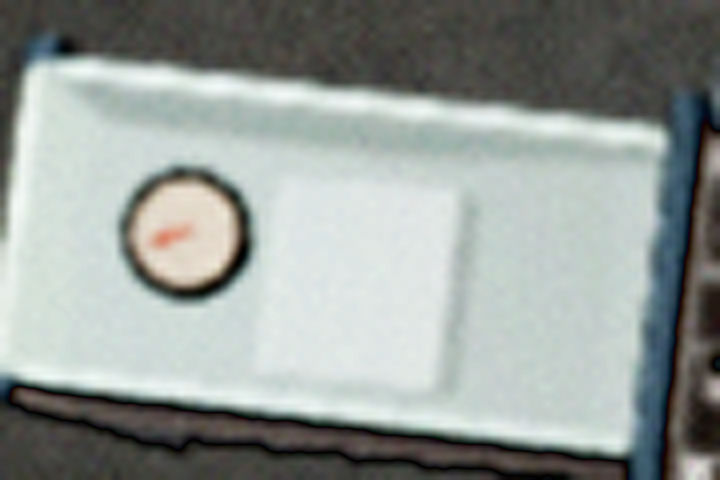

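The pack's plan extent is x of about 56–103 mm, where the slope foot is at about 74 mm. So it was still bridging the slope foot in that picture. I'll withdraw the fingers along the lane and see whether it settles.

```bash
python3 - <<'E'
from h import *
bot.movel(W(-60,1,6.5),max_speed=60)
bot.movel(W(-100,1,60),max_speed=120)
s=bot.get_state();print(s["t"],s["contact_force"])
i=imaging.capture("top"); cv2.imwrite("pics/topd.png",i)
b=cv2.resize(i[205:265,245:345],None,fx=8,fy=8,interpolation=cv2.INTER_CUBIC)
b=cv2.convertScaleAbs(b,alpha=2.2,beta=-290);cv2.imwrite("pics/t9.png",b)
a=cv2.resize(imaging.capture("side")[200:340,220:360],None,fx=4.2,fy=4.2,interpolation=cv2.INTER_CUBIC)
cv2.imwrite("pics/s9.png",a)
E
```

```text
14.9083 [-0.56397757  1.14423978 -0.74122827]
```

View pics/t9.png

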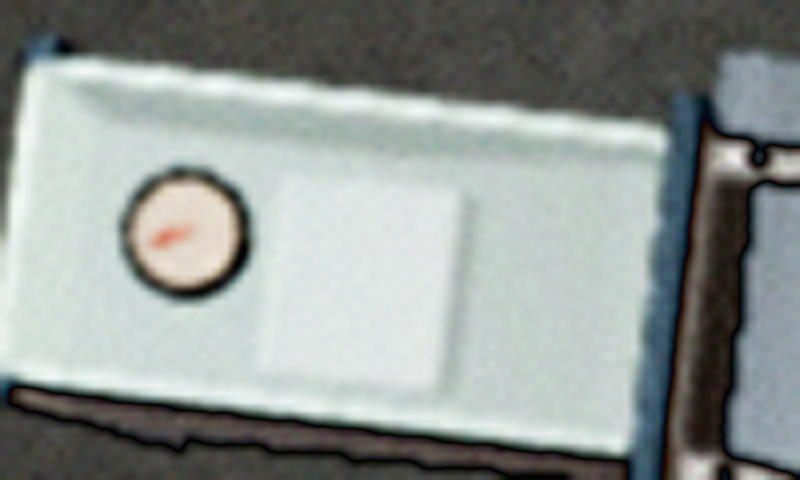

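View pics/s9.png

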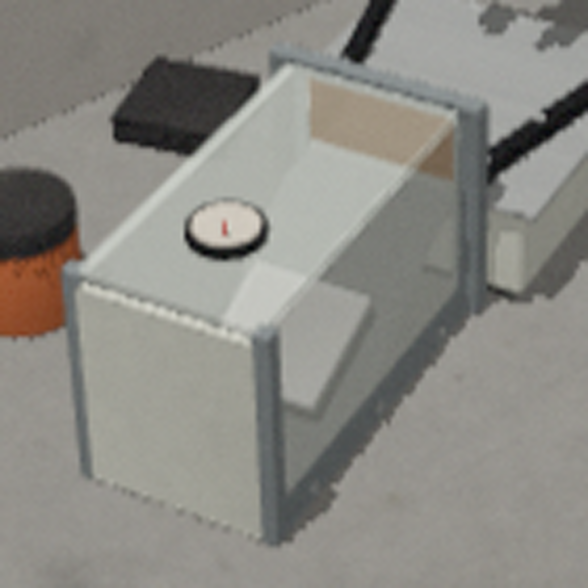

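```bash
python3 - <<'E'
from h import *
def tri(pt,ps):
    a,d=ray("top",(245+pt[0]/8-.45,205+pt[1]/8-.45)); b,e=ray("side",(220+ps[0]/4.2-.4,200+ps[1]/4.2-.4))
    A=np.c_[d,-e]; s=np.linalg.lstsq(A,b-a,rcond=None)[0]; p=a+s[0]*d;q=b+s[1]*e
    return lane((p+q)/2).round(1)+[0,0,50],np.linalg.norm(p-q).round(1)
print("RR",tri((465,190),(262,262)));print("RL",tri((437,392),(372,300)));print("FL",tri((258,372),(303,400)))
print("shelf dial check",tri((187,233),(226,228)))
for c in("c","d"): pass
a=cv2.imread("pics/topc.png")[215:262,265:310].astype(int);b=cv2.imread("pics/topd.png")[215:262,265:310].astype(int);print(abs(a-b).max(),abs(a-b).mean())
E
```

```text
RR (array([ 55.6, -24.1,  34.8]), np.float64(4.0))
RL (array([57. , 25.6, 34.9]), np.float64(2.2))
FL (array([103.7,  23.4,  20. ]), np.float64(1.2))
shelf dial check (array([114.7,  -0.9,  98.4]), np.float64(2.1))
9 1.1610717100078802
```

Triangulation puts the pack's lid at z of about 35 mm at the rear edge and 20 mm at the front. It is down inside the box with its front on the landing and its rear edge still leaning on the foot of the slope. I'll check whether it's still creeping, and back the arm off meanwhile.

```bash
python3 - <<'E'
from h import *
bot.movel(W(-125,1,130),max_speed=150)
bot.dwell(3)
i=imaging.capture("top");cv2.imwrite("pics/tope.png",i)
j=imaging.capture("side");cv2.imwrite("pics/side_e.png",j)
print(bot.get_state()["t"])
r=(slice(212,262),slice(262,312))
for n in("topc","topd"):
    o=cv2.imread(f"pics/{n}.png"); print(n,cv2.phaseCorrelate(cv2.cvtColor(o[r],6).astype(np.float32),cv2.cvtColor(i[r],6).astype(np.float32)))
g=cv2.convertScaleAbs(cv2.resize(j[200:340,220:360],None,fx=4.2,fy=4.2,interpolation=cv2.INTER_CUBIC),alpha=1.8,beta=-120)
cv2.imwrite("pics/s10.png",g)
cv2.imwrite("pics/t10.png",cv2.resize(i[150:320,230:420],None,fx=3.5,fy=3.5))
E
```

```text
18.75
topc ((-0.08135465304566125, 0.0017833667649398421), 1.0262717256546021)
topd ((-0.03424475464885646, 0.033000496564046244), 1.0094566891670227)
```

View pics/s10.png

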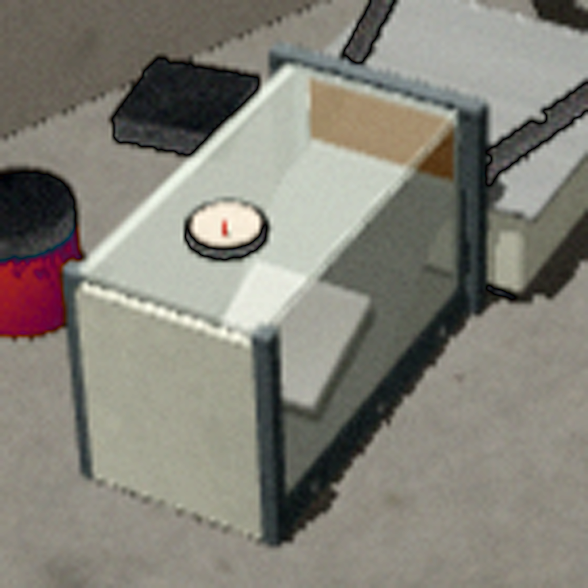

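View pics/t10.png

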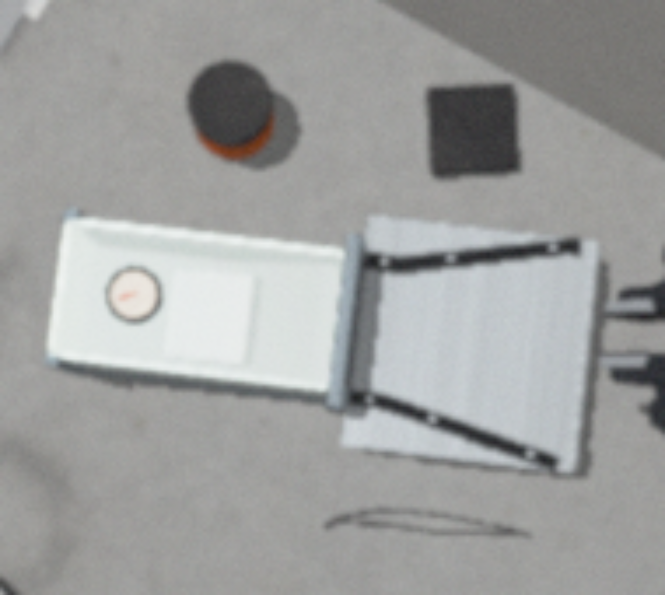

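The pack is at rest: image shift is under 0.1 px over 4 s. It's well inside and below the crest, and the flap hangs shut. The black pack, jar and tweezers look unmoved, and the gripper touches nothing. The pack lies beyond the fingers' reach (the frame blocks the gripper body), so I shouldn't poke at it further. Handing in.

```bash
python3 - <<'E'
from h import *
a=cv2.imread("pics/top0.png");b=cv2.imread("pics/tope.png")
for n,r in dict(black=(slice(170,205),slice(345,385)),jar=(slice(160,200),slice(278,315)),tw=(slice(290,308),slice(318,386))).items():
    print(n,cv2.phaseCorrelate(cv2.cvtColor(a[r],6).astype(np.float32),cv2.cvtColor(b[r],6).astype(np.float32)))
print(bot.get_state()["contact_force"]); print(bot.sign_off())
E
```

```text
black ((0.03866750663086549, -0.01390962296536813), 1.0496814820501539)
jar ((0.18656390296284897, 0.144226698584756), 0.9904577486217022)
tw ((0.08893494584324912, 0.010193336166040012), 1.0120111987178708)
[-0.36368916 -0.2160279  -0.18865214]
the job is handed in; nothing more can be done
None
```

The waffle pack is in the dry box and the flap is shut, but the pack came to rest leaning on the foot of the slope instead of flat on the landing.

I touched down lightly behind the pack and pushed it square along the shelf with both fingertips. The 5–6 N force stop on the pushes never tripped. I then pushed it through the flap until it tipped over the crest and slid down, and took the fingers back out. The flap was already shut when I withdrew, because the fingertips had reached only about the flap plane. I handed the job in at about 19 s.

**Last checks that passed:**
- The pack was still, with under 0.1 px of shift over 4 s.
- The black pack, flux jar and tweezers had moved less than 0.25 px since the start.
- The gripper was clear of everything, with only noise on the force reading.

**Checks that failed or disagreed:**
- **Pack not flat:** its front edge is on the landing and its rear edge is still on the slope, tilted about 17°. Its centre is about 80 mm past the flap plane; the landing's middle is at about 109 mm. The fingers could not reach it there, because the frame blocks the gripper body, so I left it.
- **Side camera:** raised points I projected into its view landed 2–4 px too high. The shelf touchdown agreed with the expected height to about 1 mm.

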